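# Set the loose length stop of a cutting guide from the slack-free side

## Task

Set the sliding stop of the white cutting guide to the red clip (not the blue one) so that the corn can be cut to length. The stop's black knob has play, so always come to the mark from the same side: draw the stop by its knob away from the steel fence until its yellow pointer is clearly past the red clip (2 cm or more), then push it by the knob back towards the fence until the pointer stands level with the red clip, and let go there with the slack still taken up towards the fence. Leave the corn behind the guide alone.

Things in the scene. Friction and masses are not known exactly. Their poses are not given: they have to be found in the camera images.
- guide: white cutting guide fixed to the worktop, bed 140 x 400 x 15 mm, lying roughly left-right before the robot; steel fence, top 59 mm up, at its left end. Origin: centre of the underside. x: across, away from the robot; y: along the guide towards the fence; z up. A stop slides along y on its far half (friction about 3 N, stays where left): grey carriage, top 46 mm up, and upright steel plate, top 55 mm up.
- pointer (a point): tip of the yellow pointer at the robot-side end of the stop's 8 mm steel plate, in the plate's middle plane, 21 mm above the worktop; moves with the stop; axes as the guide's. It starts between the fence and both clips, 25 mm or more from either, and the stop can be drawn at least 40 mm past the red clip.
- knob_grip (a point): centre of the black upright knob on the stop, 78 mm above the worktop, 95 mm across the guide (+x) from the pointer; 26 mm wide, 30 mm high about this point, top 20 mm above it; pinch from above at any yaw. It has 16 mm of play along y in the stop: pushing to the fence it carries the stop when 8 mm nearer the fence than the pointer; drawing away, when 8 mm farther.
- knob (a joint): play of the knob in the stop, m: 0 = knob at the fence end of its play (slack taken up towards the fence, as it must be in the end), 0.016 = at the other end; it starts anywhere between, slides with about 0.6 N of friction and stays where it is left.
- mark_red: red plastic clip on the robot-side edge of the bed, the mark to set: 12 mm wide along the guide, top 24 mm above the worktop, fixed. Origin: middle of its width, on the worktop. y: along the guide towards the fence; x: across, away from the robot; z up. A like blue clip, 30 mm or more off to either side, is not the mark.
- cob: loose piece of yellow corn cob, about 71 x 84 x 51 mm, lying on the worktop beyond the guide as seen from the robot; origin at the middle of its underside. Not to be moved.
There are look-alikes about, which are no part of the job. Of the things that look like the mark_red, the smallest one is meant.

How it is judged:
By the outcome, as a careful person would: the job done as asked, in the order asked, and still so for the second after the job is handed in, with the robot touching nothing.
It also fails if it takes over 35 s, if anything falls off the work surface, if the arm or the gripper's body presses on something with over 40 N, if the wrist force passes 120 N, or if a joint passes its speed limit or range.

## Robot

A 7-joint arm with a two-finger parallel gripper is mounted at the origin on a cart in front of the work surface, level with it; the furniture and walls round the work are solid. World frame = base frame: x ahead of the robot, y to its left, z up, the work surface at z = 0. Lengths are in m, angles in rad, forces in N, time in s.
With the tool pointing down it reaches from about 0.425 to 1.025 m from the base axis. Payload 9.4 kg.
Tool frame: the origin (TCP) lies on the centre line of the jaws, within the pads' length; the fingertips stand 11 mm ahead of it and the grasp point (between the pads) lies 8 mm behind it; y points along the fingers, z is the direction in which the jaws open and shut, and the axes are right-handed (so a half turn about y gives the same grasp; the last joint's range is limited). The gripper opens to 93 mm and grips with 3 to 60 N. Pads are 15 mm wide; open, the fingers measure 128 mm over their backs; the gripper's body (75 mm by 188 mm) begins 65 mm behind the grasp point.
Start: joints at [1.137, 0.599, -0.003, 1.599, 0.002, 0.943, -0.08], TCP at [0.253, -0.679, 0.23] pointing down, gripper open.
Joint ranges: [-2.57, 2.57], [-0.35, 1.97], [-1.29, 1.29], [0.11, 2.56], [-1.05, 4.19], [0.11, 1.86], [-2.63, 2.63]. Speed limits (rad/s): [2.22, 2.22, 3.01, 3.01, 3.14, 3.14, 3.14].

## Interface

Orientations are given as a unit quaternion [w, x, y, z].
In Python, from station import bot, eyes gives the robot as it stands. The module is installed in compiled form; this text tells all that it offers.
- The arm moves only by the shell command python3 -m crank 'ROWS' [FORCE]. ROWS is JSON, one flat list of numbers, 7 for each row, row after row: the shift along the tool's x, y, z in mm, then the turn, a rotation vector about the tool's x, y, z in rad, then the gripper command: -1 is fully open, 1 is shut, values between are in proportion. In form: [dx, dy, dz, rx, ry, rz, claw, dx, dy, dz, rx, ry, rz, claw, ...]. A call has 1 to 12 rows; each row is the pose to reach, as a shift and turn from the pose commanded when the call began, along the tool's axes at that moment; what a row does not reach only later rows make up. A row lasts 1/8 s, in which the tool goes at most 62.5 mm and 10.7 degrees, less where a joint would pass 70% of its speed; a pose out of reach is approached as far as the arm can. A call with a gripper value outside its range is refused whole. The fingers move at their own pace and stop on an object; FORCE is the grip in N (left out, the last holds). Time passes only in rows, so rows that repeat a pose let the fingers close. It gives the time, the measured TCP pose, the force and the opening at its end, in the units of the state.
- bot.state(): the state, without advancing time (a new reading comes with each control period).
- eyes.snapshot(name): name is "scene" or "top" or "wrist"; returns a dict with "pixels" (400x640x3 uint8, red, green, blue), "depth" (400x640 float32, m along the optical axis (not along the pixel's ray), 0 where there is no reading), "vertical_fov" (degrees; the focal length in pixels is half the picture's height over the tangent of half this angle, whatever the lens; pixels are square), "cx", "cy" (the principal point, pixels), "xyz" and "orientation" of the camera in the world. Camera axes: x right, y down, z forward; pixel columns grow to the right and rows downward; lengths in m; the calibration is good to about 2 mm. A picture is of the moment at which its call begins.
- bot.job_done(): hands the job in, once; it reports no verdict.
The state is a dict: "time_s": time; "q": joint angles; "qd": joint speeds; "joint_torque": joint torques, N m; "ee_pos": TCP position; "tool_rot": TCP orientation; "wrist_force": force on the tool from outside, world axes, zero at the start; "moment": the same for the moment, N m; "gripper_width": finger opening in m.
Only numpy, scipy, OpenCV 4.12 (cv2) and the standard library are available. Lean on these libraries where they do the work, as an engineer would, in place of code of your own. Each camera call takes 0.05 s, during which the arm holds its last target.

## Working session

There is one attempt and no reset: what is moved stays moved. The work goes in short steps, Python scripts to look and compute and a shell command to move; the robot and the scene stay as the last step left them, time stands still between calls to the robot, and variables do not carry over. Pictures are saved under pics/ and viewed, and the job is handed in when it is done.

```bash
mkdir -p pics; cat > h.py <<'E'
import numpy as np, cv2
from station import bot, eyes
from scipy.spatial.transform import Rotation as R
def rot(q): return R.from_quat([q[1],q[2],q[3],q[0]]).as_matrix()
def snap(n,save=None):
    s=eyes.snapshot(n)
    if save: cv2.imwrite('pics/'+save,s['pixels'][:,:,::-1])
    np.save('/tmp/%s.npy'%n,s,allow_pickle=True)
    return s
def load(n): return np.load('/tmp/%s.npy'%n,allow_pickle=True).item()
def ray(s,u,v):
    f=200/np.tan(np.radians(s['vertical_fov'])/2)
    d=np.array([(u-s['cx'])/f,(v-s['cy'])/f,1.])
    return np.array(s['xyz']),rot(s['orientation'])@d
def plane(s,u,v,z):
    o,d=ray(s,u,v); return o+d*(z-o[2])/d[2]
def dep(s,u,v):
    o,d=ray(s,u,v); return o+d*s['depth'][int(round(v)),int(round(u))]
E
python3 - <<'E'
from h import *
for n in ['scene','top','wrist']:
    s=snap(n,n+'0.png'); print(n,s['xyz'],s['orientation'],s['vertical_fov'],s['cx'],s['cy'])
print(bot.state())
E
```

```text
scene [ 0.0483264  -0.08917718  0.59417727] [-0.377826    0.77172388 -0.46389088  0.21562702] 49.73044753539581 322.2922533860349 209.80741547888172
top [0.5521661  0.21087121 0.93499004] [ 0.03896502 -0.70078428  0.71206861 -0.01847763] 54.534456564106584 323.74521591827545 202.93423574936634
wrist [ 0.31803463 -0.65514779  0.38260249] [ 0.10183558  0.81475501 -0.56632136 -0.07130158] 59.26277244304728 319.2103297751193 198.54875417245245
{'time_s': 0.15, 'q': array([ 1.13732273,  0.59996087, -0.00253761,  1.59996886,  0.00180031,
        0.94289212, -0.07979955]), 'qd': array([ 0.00174778, -0.00357574, -0.00030594, -0.00286272,  0.00031748,
        0.00024089, -0.00121832]), 'joint_torque': array([ 3.55795659e-03, -7.65581346e+01,  1.49939194e+00, -2.52566081e+01,
       -5.22966427e-02,  1.48538273e-02,  1.03034292e-04]), 'ee_pos': array([ 0.25306809, -0.67900469,  0.2289362 ]), 'tool_rot': array([ 0.12537085, -0.12560802,  0.69629967, -0.69546498]), 'wrist_force': array([-0.5944091 , -0.22861448,  0.18945428]), 'moment': array([ 0.01983947, -0.03863917,  0.02897351]), 'gripper_width': 0.0929304308493215}
```

View pics/scene0.png

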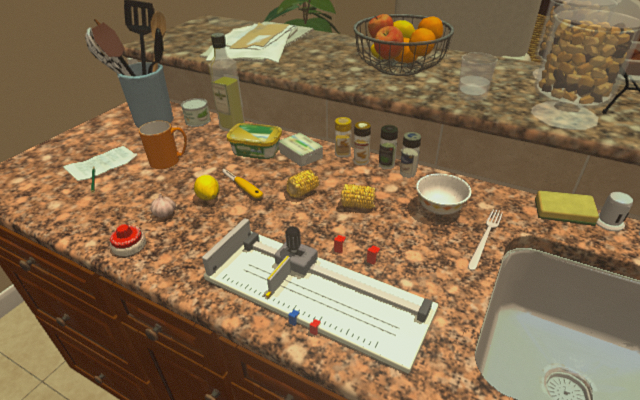

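View pics/top0.png

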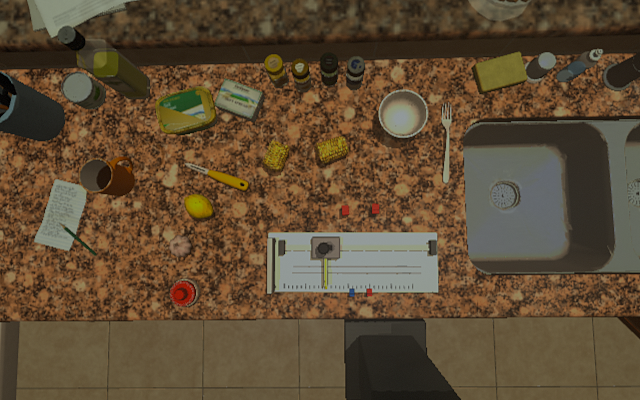

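Scene view: the red clip on the bed edge is at (314,327), the blue clip at (293,317), the knob at (293,240) and the pointer at (268,294). Things that could be taken for the red clip are the clip itself, two loose red pieces at (339,243) and (373,254), and the red-topped object at (125,238). I choose the one on the bed's robot-side edge and check it in a close crop.

```bash
python3 - <<'E'
from h import *
s=load('scene');t=load('top')
a=cv2.resize(s['pixels'][215:350,195:445],None,fx=3,fy=3,interpolation=cv2.INTER_CUBIC)
cv2.imwrite('pics/c1.png',a[:,:,::-1])
b=cv2.resize(t['pixels'][195:310,255:455],None,fx=4,fy=4,interpolation=cv2.INTER_CUBIC)
cv2.imwrite('pics/c2.png',np.clip(b[:,:,::-1]*1.6,0,255).astype(np.uint8))
for n,im in (('scene',s),('top',t)):
    hsv=cv2.cvtColor(im['pixels'],cv2.COLOR_RGB2HSV); h,S,V=cv2.split(hsv)
    for c,m in (('red',((h<5)|(h>174))&(S>190)&(V>90)),('blue',(h>105)&(h<128)&(S>130)&(V>60)),('yel',(h>22)&(h<35)&(S>130)&(V>90))):
        k,l,st,ce=cv2.connectedComponentsWithStats(m.astype(np.uint8))
        for i in range(1,k):
            if st[i,4]>=12: print(n,c,st[i],ce[i].round(1),plane(im,*ce[i],0.02).round(4))
E
```

```text
scene red [112 225  26  18 270] [124.1 233.3] [0.4284 0.5859 0.02  ]
scene red [110 232  31  16  92] [126.4 242.2] [0.4116 0.5605 0.02  ]
scene red [334 235  11   7  46] [339.5 238.4] [0.6152 0.1913 0.02  ]
scene red [368 246  12   8  60] [373.5 249.2] [0.6179 0.1197 0.02  ]
scene red [310 320  10   7  38] [314.6 323.1] [0.4162 0.136  0.02  ]
scene blue [289 310  10   7  40] [293.5 313.4] [0.4168 0.1762 0.02  ]
scene yel [394  20  21  18 224] [404.6  27.1] [2.022 0.568 0.02 ]
scene yel [371  44   8  13  44] [373.8  50.9] [1.6651 0.5667 0.02  ]
scene yel [213  77  69  68 903] [242.9 119.2] [0.9487 0.6756 0.02  ]
scene yel [335 117  16   8  85] [342.9 120.7] [1.071  0.4093 0.02  ]
scene yel [294 171  20  12  79] [303.4 175.6] [0.7741 0.3672 0.02  ]
scene yel [194 175  25  25 469] [206.1 186.6] [0.6326 0.5455 0.02  ]
scene yel [237 178  21  14  85] [248.1 184.9] [0.6828 0.4624 0.02  ]
scene yel [344 184   7   8  26] [346.7 187.8] [0.7763 0.2538 0.02  ]
scene yel [351 185  10   8  36] [354.8 187.9] [0.7842 0.237  0.02  ]
scene yel [364 186   7   8  20] [366.8 188.6] [0.7943 0.2117 0.02  
[... 669 characters left out ...]
47 0.7881 0.02  ]
top yel [ 476   52   51   39 1330] [501.2  70.9] [ 0.9375 -0.194   0.02  ]
top yel [265  54  17  18 146] [273.   62.6] [0.9738 0.356  0.02  ]
top yel [ 155   86   60   47 1079] [184.5 113.7] [0.851  0.5732 0.02  ]
top yel [168  89  20   7  28] [177.8  91.8] [0.9065 0.5908 0.02  ]
top yel [336 137   9  18  66] [340.  144.3] [0.7671 0.1959 0.02  ]
top yel [318 142  18  16 126] [326.6 148.4] [0.7578 0.228  0.02  ]
top yel [265 144  21  25 204] [275.  155.2] [0.7438 0.3521 0.02  ]
top yel [208 171  39  17 185] [229.1 179. ] [0.6884 0.4628 0.02  ]
top yel [184 194  29  24 437] [197.1 205. ] [0.6271 0.5397 0.02  ]
top yel [325 258   2  31  34] [325.1 274.2] [0.4601 0.2362 0.02  ]
```

View pics/c1.png

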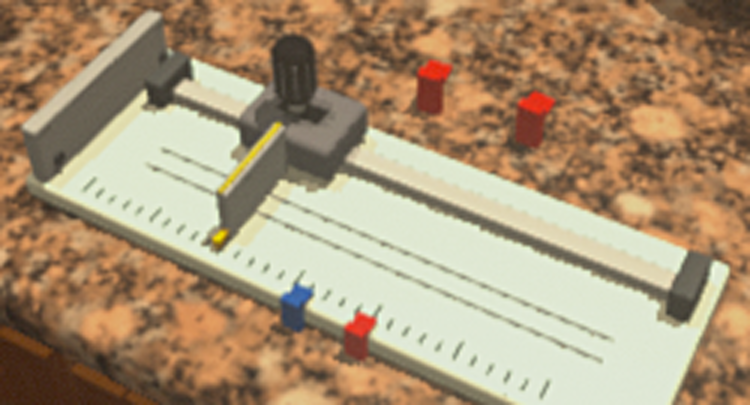

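View pics/c2.png

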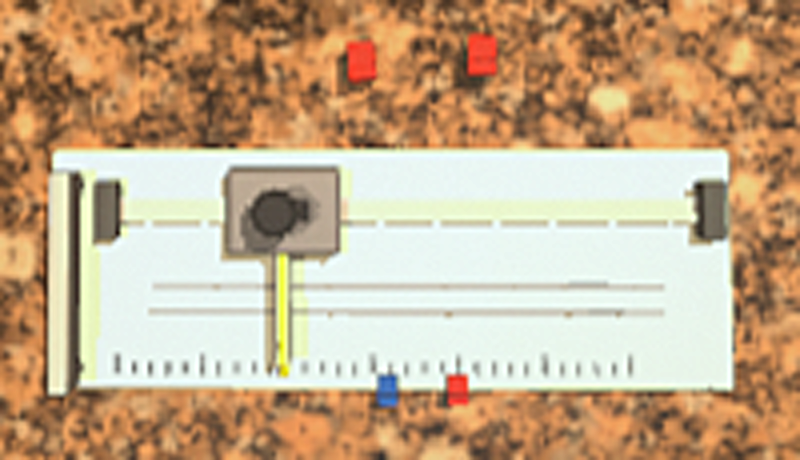

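The crop confirms it: of the red pieces, the clip on the bed edge at scene (314,327), next to the blue one, is the smallest and is attached to the guide. The two loose reds are bigger and lie behind the guide. Next I measure the guide's yaw, the pointer and the knob.

```bash
python3 - <<'E'
from h import *
t=load('top');s=load('scene')
c=[plane(t,*p,.015) for p in ((268.5,232.5),(437,232.5),(438,292))]
print('corners',np.round(c,4))
d=c[0]-c[1]; print('guide +y yaw err deg',np.degrees(np.arctan2(-d[0],d[1])))
d=plane(t,369.1,291.9,.024)-plane(t,351.5,292,.024); 
print('red top',plane(t,369.1,291.9,.024),plane(s,314.6,323.1,.024),'blue',plane(t,351.5,292,.024),plane(s,293.5,313.4,.024))
print('ptr top',plane(t,325.5,288,.021),'scene',plane(s,267,294.5,.021))
print('knob top',plane(t,323.7,248,.098),'scene',plane(s,293,231,.098), 'depth',dep(t,323,247),dep(s,293,232))
T=rot(bot.state()['tool_rot']); print(T.round(3))
print(R.from_matrix(T).as_rotvec())
E
```

```text
corners [[ 0.5591  0.3693  0.015 ]
 [ 0.5532 -0.0276  0.015 ]
 [ 0.4158 -0.0247  0.015 ]]
guide +y yaw err deg -0.8549316082337478
red top [0.41902623 0.13518958 0.024     ] [0.41359168 0.13438435 0.024     ] blue [0.41922312 0.17570267 0.024     ] [0.41426909 0.1743104  0.024     ]
ptr top [0.42856482 0.23568285 0.021     ] scene [0.42929566 0.23707456 0.021     ]
knob top [0.52357877 0.23617393 0.098     ] scene [0.51819808 0.23379817 0.098     ] depth [0.52576262 0.23761323 0.09898482] [0.51765425 0.23359214 0.09618587]
[[-0.937 -0.001  0.349]
 [-0.349  0.001 -0.937]
 [ 0.    -1.    -0.001]]
[-0.36591809  2.02844245 -2.02601084]
```

View pics/wrist0.png

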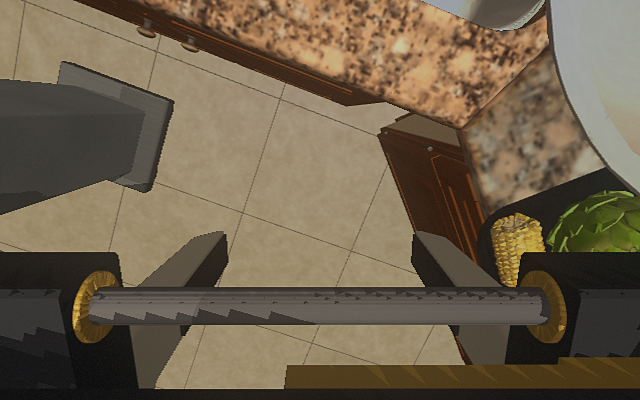

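```bash
python3 - <<'E'
from h import *
w=load('wrist')
for p in ((320,100),(500,60),(590,50),(600,100),(635,150),(590,220),(520,240),(560,5),(480,5),(90,110),(130,330),(500,330),(430,250)): print(p,dep(w,*p).round(3))
t=load('top'); s=load('scene')
# max heights over workspace in top / scene view
for n in (t,s):
    f=200/np.tan(np.radians(n['vertical_fov'])/2)
    v,u=np.mgrid[0:400,0:640]; d=np.stack([(u-n['cx'])/f,(v-n['cy'])/f,np.ones_like(u)],-1)
    P=np.array(n['xyz'])+(d@rot(n['orientation']).T)*n['depth'][...,None]
    m=(P[...,0]>.2)&(P[...,0]<.75)&(P[...,1]<.5)&(n['depth']>0)&(P[...,2]>.08)
    print(m.sum(), P[m].min(0) if m.any() else '',P[m].max(0) if m.any() else '')
E
```

```text
(320, 100) [ 0.348 -0.646 -0.92 ]
(500, 60) [ 0.428 -0.812 -0.002]
(590, 50) [ 0.466 -0.889  0.004]
(600, 100) [ 0.389 -0.828  0.139]
(635, 150) [ 0.383 -0.933  0.065]
(590, 220) [ 0.312 -0.932  0.063]
(520, 240) [ 0.268 -0.891  0.046]
(560, 5) [ 0.43  -0.774  0.139]
(480, 5) [ 0.535 -0.821 -0.178]
(90, 110) [ 0.112 -0.108 -0.541]
(130, 330) [ 0.248 -0.628  0.302]
(500, 330) [ 0.281 -0.72   0.3  ]
(430, 250) [ 0.279 -0.721  0.24 ]
113 [0.51254551 0.22694227 0.08583171] [0.53633134 0.25093167 0.10213358]
194 [0.50809154 0.2247322  0.08032341] [0.53204999 0.2516837  0.09946466]
```

Nothing tall stands in the way. The guide is yawed about -0.9°. Knob is near (0.522, 0.235), the red clip is at y≈0.135 and the pointer at y≈0.236. I'll move above the knob with the jaws along the guide.

```bash
python3 -m crank '[-352,0,-380,0,-1.4,0,-1,-352,0,-380,0,-1.4,0,-1,-352,0,-380,0,-1.4,0,-1,-352,0,-380,0,-1.4,0,-1,-352,0,-380,0,-1.4,0,-1,-352,0,-380,0,-1.4,0,-1,-352,0,-380,0,-1.4,0,-1,-571,0,-762,0,-2.77,0,-1,-571,0,-762,0,-2.77,0,-1,-571,0,-762,0,-2.77,0,-1,-571,0,-762,0,-2.77,0,-1,-571,0,-762,0,-2.77,0,-1]' 20
cat > m.py <<'E'
from h import *
import sys
st=bot.state(); T=rot(st['tool_rot']); p=st['ee_pos']
tgt=np.array([float(a) for a in sys.argv[1:4]])
print('t',st['time_s'],'pos',p.round(4),'F',np.round(st['wrist_force'],1),'w',round(st['gripper_width'],4))
print('shift mm',(T.T@(tgt-p)*1000).round(1))
want=np.array([[1,0,.015],[-.015,0,1],[0,-1,0]]); want[:,0]=np.cross(want[:,1],want[:,2])
want=want/np.linalg.norm(want,axis=0); print('turn',R.from_matrix(T.T@want).as_rotvec().round(3))
E
python3 m.py .522 .235 .2
```

```text
time_s: 1.65
ee_pos: [0.4815, 0.0334, 0.2297]
tool_rot: [-0.682, 0.683, -0.185, 0.185]
wrist_force: [1.0, -1.0, -0.0]
gripper_width: 0.0927
t 1.65 pos [0.4815 0.0334 0.2297] F [ 1. -1. -0.] w 0.0927
shift mm [-66.8  29.7 194.5]
turn [ 0.    -0.514  0.   ]
```

```bash
python3 -m crank '[-66,30,194,0,-0.514,0,-1,-66,30,194,0,-0.514,0,-1,-66,30,194,0,-0.514,0,-1,-66,30,194,0,-0.514,0,-1,-66,30,194,0,-0.514,0,-1,-66,30,194,0,-0.514,0,-1]'
python3 m.py .522 .235 .2
python3 - <<'E'
from h import *
w=snap('wrist','w1.png')
E
```

```text
time_s: 2.4
ee_pos: [0.5234, 0.23, 0.1995]
tool_rot: [-0.706, 0.708, -0.008, 0.008]
wrist_force: [-0.2, -0.6, -0.5]
gripper_width: 0.0931
t 2.4 pos [0.5234 0.23   0.1995] F [-0.2 -0.6 -0.5] w 0.0931
shift mm [-1.5 -0.5  5. ]
turn [ 0.002 -0.008 -0.   ]
```

View pics/w1.png

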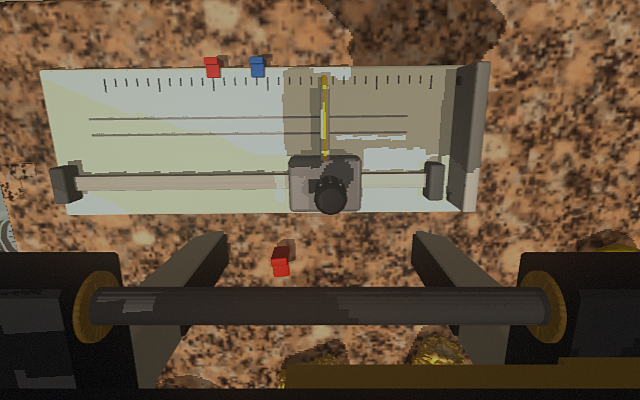

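The wrist view shows the knob at (330,193), the pointer tip at (324,75), the red clip at (212,67) and the blue clip at (258,66). I'll use it as a third measurement.

```bash
python3 - <<'E'
from h import *
w=load('wrist')
print('knob',plane(w,330,185,.098),dep(w,330,187),'ptr',plane(w,324,76,.021),'red top',plane(w,212.5,60,.024),'blue',plane(w,257.5,60,.024),'body',plane(w,330,193,.085), w['xyz'])
cv2.imwrite('pics/c3.png',cv2.resize(w['pixels'][45:225,180:380],None,fx=3.2,fy=3.2,interpolation=cv2.INTER_CUBIC)[:,:,::-1])
E
```

```text
knob [0.51127547 0.23812747 0.098     ] [0.51321138 0.23814709 0.0961185 ] ptr [0.42799187 0.23627253 0.021     ] red top [0.4125268  0.13857415 0.024     ] blue [0.41349883 0.17811571 0.024     ] body [0.52049221 0.23833253 0.085     ] [0.45621106 0.2319963  0.35328001]
```

View pics/c3.png

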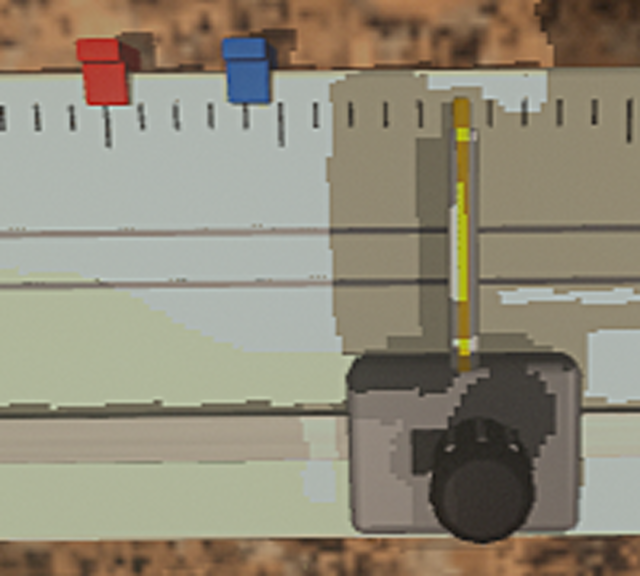

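```bash
python3 -m crank '[-1.5,60,5,0,-0.008,0,-1,-1.5,110,5,0,-0.008,0,-1,-1.5,126,5,0,-0.008,0,-1,-1.5,126,5,0,-0.008,0,-1,-1.5,126,5,0,-0.008,0,-1]' 20
python3 m.py .521 .236 .074
python3 - <<'E'
from h import *
w=snap('wrist','w2.png')
w=snap('scene','s2.png')
cv2.imwrite('pics/c4.png',cv2.resize(w['pixels'][150:350,195:445],None,fx=3,fy=3)[:,:,::-1])
E
```

```text
time_s: 3.08
ee_pos: [0.523, 0.2374, 0.0754]
tool_rot: [0.707, -0.707, 0.004, -0.006]
wrist_force: [0.4, 0.5, -0.1]
gripper_width: 0.0932
t 3.075 pos [0.523  0.2374 0.0754] F [ 0.4  0.5 -0.1] w 0.0932
shift mm [-2.   1.4 -1.4]
turn [-0.001  0.002  0.002]
```

View pics/w2.png

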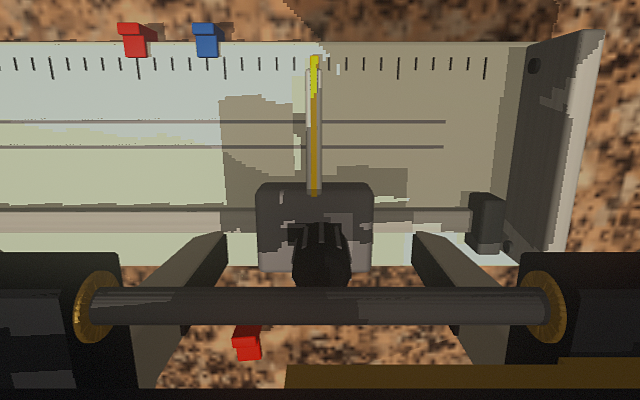

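View pics/c4.png

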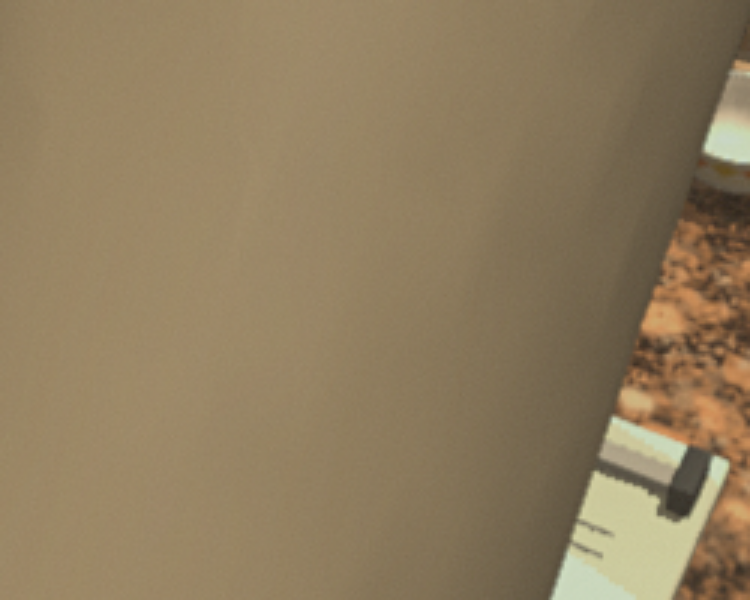

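The wrist view has the knob at (322,250), centred between the fingers at (220,240) and (420,240); the arm blocks the scene camera. Closing now.

```bash
python3 -m crank '[-1,1,0,0,0,0,1,-1,1,0,0,0,0,1,-1,1,0,0,0,0,1,-1,1,0,0,0,0,1,-1,1,0,0,0,0,1,-1,1,0,0,0,0,1]' 20
python3 m.py .522 .095 .074
```

```text
time_s: 3.92
ee_pos: [0.521, 0.2372, 0.0725]
tool_rot: [-0.707, 0.707, -0.005, 0.004]
wrist_force: [-0.2, 0.0, 0.6]
gripper_width: 0.0378
t 3.925 pos [0.521  0.2372 0.0725] F [-0.2  0.   0.6] w 0.0378
shift mm [   2.8   -1.4 -142.2]
turn [ 0.     0.002 -0.   ]
```

```bash
python3 -m crank '[0,0,0,0,0,0,1,0,0,0,0,0,0,1,0,0,0,0,0,0,1,0,0,0,0,0,0,1]' 20
python3 m.py .522 .095 .074
```

```text
time_s: 4.42
ee_pos: [0.521, 0.2373, 0.0726]
tool_rot: [0.707, -0.707, 0.005, -0.004]
wrist_force: [0.5, 0.3, -0.7]
gripper_width: 0.0253
t 4.425 pos [0.521  0.2373 0.0726] F [ 0.5  0.3 -0.7] w 0.0253
shift mm [   2.8   -1.4 -142.3]
turn [-0.     0.002 -0.   ]
```

```bash
python3 -m crank '[0,0,-10,0,0,0,1,0,0,-25,0,0,0,1,0,0,-40,0,0,0,1,0,0,-55,0,0,0,1,0,0,-70,0,0,0,1,0,0,-85,0,0,0,1,0,0,-100,0,0,0,1,0,0,-115,0,0,0,1,0,0,-127,0,0,0,1,0,0,-136,0,0,0,1,0,0,-139,0,0,0,1,0,0,-139,0,0,0,1]' 20
python3 m.py .522 .095 .074
python3 - <<'E'
from h import *
w=snap('wrist','w3.png')
w=snap('top','t3.png')
E
```

```text
time_s: 5.92
ee_pos: [0.5192, 0.0974, 0.0726]
tool_rot: [-0.707, 0.708, -0.005, 0.005]
wrist_force: [0.3, -1.4, -1.0]
gripper_width: 0.0256
t 5.925 pos [0.5192 0.0974 0.0726] F [ 0.3 -1.4 -1. ] w 0.0256
shift mm [ 2.8 -1.4 -2.4]
turn [ 0.001  0.002 -0.   ]
```

View pics/w3.png

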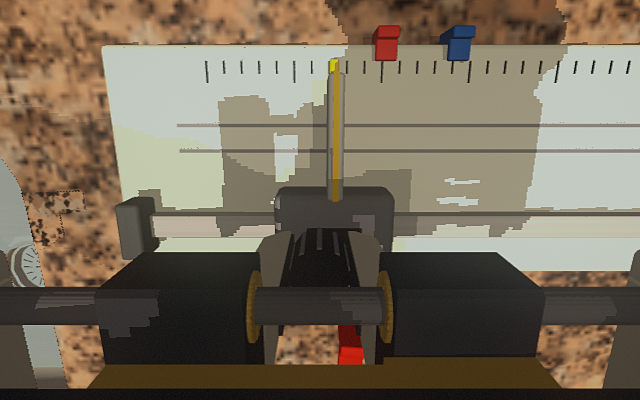

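View pics/t3.png

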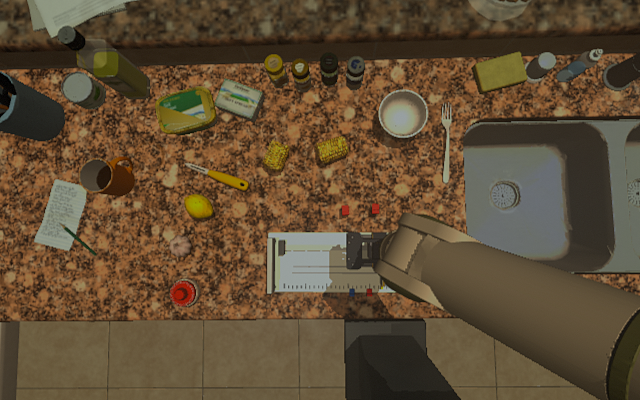

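The pointer at (334,65) is about 3 tick marks past the red clip at (386,45), on the side away from the fence. I'll measure both in this view.

```bash
cat > w.py <<'E'
from h import *
import sys
w=load('wrist'); k=float(sys.argv[1]) if len(sys.argv)>1 else 0
px=w['pixels']; hsv=cv2.cvtColor(px,cv2.COLOR_RGB2HSV).astype(int); h,S,V=hsv[...,0],hsv[...,1],hsv[...,2]
m=((h<6)|(h>172))&(S>150)&(V>80); m[120:]=0
n,l,st,ce=cv2.connectedComponentsWithStats(m.astype(np.uint8)); i=1+np.argmax(st[1:,4]); x,y,ww,hh,_=st[i]; print('red box',x,y,ww,hh)
mv=np.median(V[l==i])
for r in range(y,y+hh,3):
    c=np.where(l[r]==i)[0]; print(r,c.min(),c.max(),V[r,c].mean().round(), end=' | ')
print()
ym=(h>20)&(h<36)&(S>140)&(V>90); ym[110:]=0
n2,l2,s2,c2=cv2.connectedComponentsWithStats(ym.astype(np.uint8)); 
for j in range(1,n2):
    if s2[j,4]>15: print('yel',s2[j],c2[j].round(1))
cv2.imwrite('pics/crop%s.png'%(sys.argv[1]),cv2.resize(px[15:110,x-80:x+100],None,fx=4.4,fy=4.4,interpolation=cv2.INTER_CUBIC)[:,:,::-1])
E
python3 w.py 3
```

```text
red box 375 26 25 35
26 379 399 144.0 | 29 376 399 150.0 | 32 377 399 150.0 | 35 377 399 155.0 | 38 375 397 92.0 | 41 376 397 156.0 | 44 376 397 154.0 | 47 376 396 155.0 | 50 376 396 156.0 | 53 375 396 153.0 | 56 375 395 155.0 | 59 375 395 135.0 | 
yel [329  59  11  51 327] [335.3  81.6]
```

View pics/crop3.png

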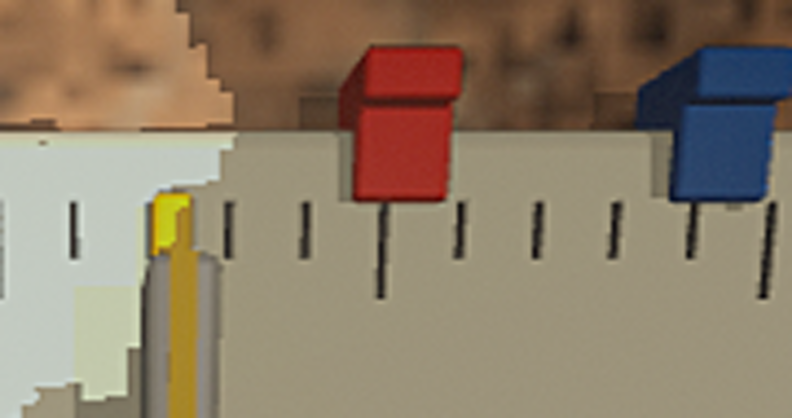

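```bash
python3 - <<'E'
from h import *
w=load('wrist')
print('ptr',plane(w,333.9,60,.021),'clip lower',plane(w,385.8,59.5,.016),'upper',plane(w,388.6,30,.024),'tick gap',plane(w,382,70,.015)-plane(w,295+227/4.4,70,.015), w['xyz'])
E
```

```text
ptr [0.42631755 0.10680315 0.021     ] clip lower [0.42584939 0.13609252 0.016     ] upper [0.4122297  0.13567438 0.024     ] tick gap [0.00028962 0.02008054 0.        ] [0.452028   0.09871406 0.22634525]
```

The pointer is 29 mm past the clip. To come back takes 29 plus 16 mm of play, about 45 mm. I'll push 42 mm first, then look.

```bash
python3 -m crank '[0,0,6,0,0,0,1,0,0,13,0,0,0,1,0,0,20,0,0,0,1,0,0,27,0,0,0,1,0,0,33,0,0,0,1,0,0,37,0,0,0,1,0,0,40,0,0,0,1,0,0,42,0,0,0,1,0,0,42,0,0,0,1,0,0,42,0,0,0,1]' 20
python3 m.py .522 .143 .074
python3 -c "
from h import *
snap('wrist','w4.png')"; python3 w.py 4
```

```text
time_s: 7.28
ee_pos: [0.5197, 0.1405, 0.0726]
tool_rot: [0.707, -0.707, 0.005, -0.004]
wrist_force: [0.7, -0.3, -1.1]
gripper_width: 0.0255
t 7.275 pos [0.5197 0.1405 0.0726] F [ 0.7 -0.3 -1.1] w 0.0255
shift mm [ 2.2 -1.4  2.6]
turn [-0.001  0.002 -0.   ]
red box 297 26 23 35
26 298 318 193.0 | 29 297 318 191.0 | 32 297 318 191.0 | 35 297 318 193.0 | 38 298 318 92.0 | 41 298 318 192.0 | 44 298 318 192.0 | 47 298 318 192.0 | 50 298 318 192.0 | 53 298 318 192.0 | 56 298 318 192.0 | 59 299 318 181.0 | 
yel [299  59  10  51 298] [302.8  81.5]
```

View pics/crop4.png

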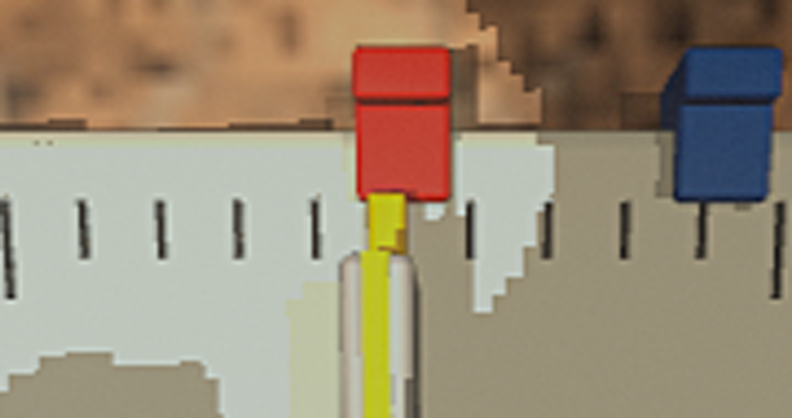

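```bash
python3 - <<'E'
from h import *
w=load('wrist'); x=297-80
for a in ((387,196,.021),(404,199,.016),(402,70,.024),(404,115,.0235)): print(plane(w,x+a[0]/4.4-.4,15+a[1]/4.4,a[2]))
E
```

```text
[0.42645111 0.13382815 0.021     ]
[0.42620367 0.13580175 0.016     ]
[0.41264933 0.13608459 0.024     ]
[0.41757972 0.13620573 0.0235    ]
```

The pointer still lacks about 2.1 mm, so I push that far.

```bash
python3 -m crank '[0,0,1,0,0,0,1,0,0,2,0,0,0,1,0,0,2,0,0,0,1,0,0,2,0,0,0,1]' 20
python3 m.py .522 .143 .074
python3 -c "
from h import *
snap('wrist','w5.png')"; python3 w.py 5
```

```text
time_s: 7.82
ee_pos: [0.5198, 0.1421, 0.0726]
tool_rot: [-0.707, 0.707, -0.005, 0.004]
wrist_force: [-0.4, -2.3, -1.4]
gripper_width: 0.0252
t 7.825 pos [0.5198 0.1421 0.0726] F [-0.4 -2.3 -1.4] w 0.0252
shift mm [ 2.2 -1.4  0.9]
turn [ 0.     0.002 -0.   ]
red box 294 26 22 35
26 295 315 193.0 | 29 294 315 191.0 | 32 294 315 191.0 | 35 294 315 193.0 | 38 295 315 92.0 | 41 295 315 192.0 | 44 295 315 192.0 | 47 295 315 191.0 | 50 295 315 191.0 | 53 295 315 191.0 | 56 295 315 192.0 | 59 296 315 193.0 | 
yel [299  59  10  51 307] [302.7  81.2]
```

View pics/crop5.png

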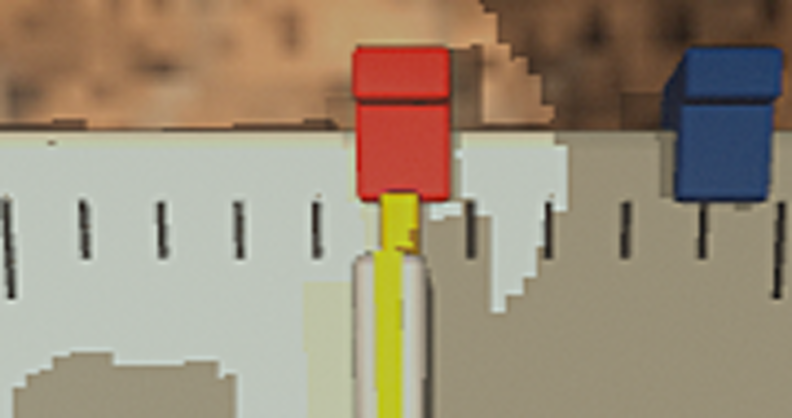

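The pointer is within about 0.4 mm of level. I'll push 0.4 mm more and release.

```bash
python3 -m crank '[0,0,0.4,0,0,0,1,0,0,0.4,0,0,0,1,0,0,0.4,0,0,0,0.3,0,0,0.4,0,0,0,0,0,0,0.4,0,0,0,-0.5,0,0,0.4,0,0,0,-1,0,0,0.4,0,0,0,-1,0,0,0.4,0,0,0,-1,0,0,0.4,0,0,0,-1]'
python3 m.py .522 .143 .23
python3 -c "
from h import *
snap('wrist','w6.png')"; python3 w.py 6
```

```text
time_s: 9.0
ee_pos: [0.5198, 0.1426, 0.0726]
tool_rot: [-0.707, 0.707, -0.005, 0.005]
wrist_force: [0.2, 0.4, -0.5]
gripper_width: 0.088
t 9.0 pos [0.5198 0.1426 0.0726] F [ 0.2  0.4 -0.5] w 0.088
shift mm [   2.2 -157.4    0.4]
turn [ 0.     0.002 -0.   ]
red box 293 26 23 35
26 294 314 180.0 | 29 293 315 175.0 | 32 293 315 174.0 | 35 293 315 177.0 | 38 294 315 113.0 | 41 294 315 177.0 | 44 294 315 177.0 | 47 294 314 179.0 | 50 294 314 179.0 | 53 294 314 179.0 | 56 294 314 179.0 | 59 295 314 168.0 | 
yel [299  59  10  51 304] [302.7  81.4]
```

View pics/w6.png

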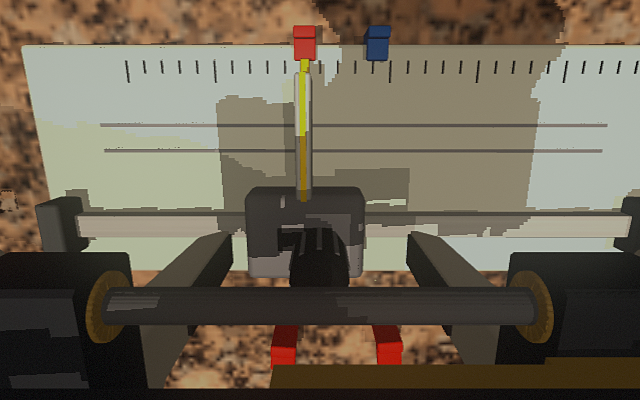

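View pics/crop6.png

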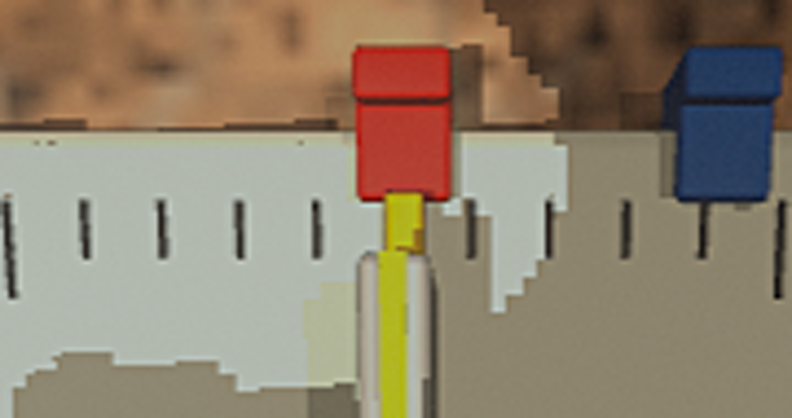

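The fingers are clear of the knob, and in this view the pointer at crop x≈404 is level with the clip's middle at ≈404. I'll lift and move aside.

```bash
python3 -m crank '[0,-20,0,0,0,0,-1,0,-60,0,0,0,0,-1,0,-120,0,0,0,0,-1,0,-180,0,0,0,0,-1,0,-180,-60,0,0,0,-1,0,-180,-120,0,0,0,-1,0,-180,-180,0,0,0,-1,0,-180,-240,0,0,0,-1,0,-180,-300,0,0,0,-1,0,-180,-340,0,0,0,-1,0,-180,-340,0,0,0,-1,0,-180,-340,0,0,0,-1]'
python3 - <<'E'
from h import *
s=snap('scene','s7.png');t=snap('top','t7.png');st=bot.state();print(st['time_s'],st['ee_pos'],st['wrist_force'])
a=cv2.resize(s['pixels'][215:350,230:370],None,fx=5.4,fy=4.4,interpolation=cv2.INTER_CUBIC)
cv2.imwrite('pics/c7.png',a[:,:,::-1])
b=cv2.resize(t['pixels'][195:310,255:455],None,fx=4,fy=4,interpolation=cv2.INTER_CUBIC)
cv2.imwrite('pics/c8.png',np.clip(b[:,:,::-1]*1.6,0,255).astype(np.uint8))
E
```

```text
time_s: 10.55
ee_pos: [0.5154, -0.1966, 0.2526]
tool_rot: [0.707, -0.707, 0.004, -0.004]
wrist_force: [-0.7, 0.9, -0.0]
gripper_width: 0.0928
10.65 [ 0.51563131 -0.1958754   0.25279055] [-0.28362535 -0.79186877 -0.26873606]
```

View pics/c7.png

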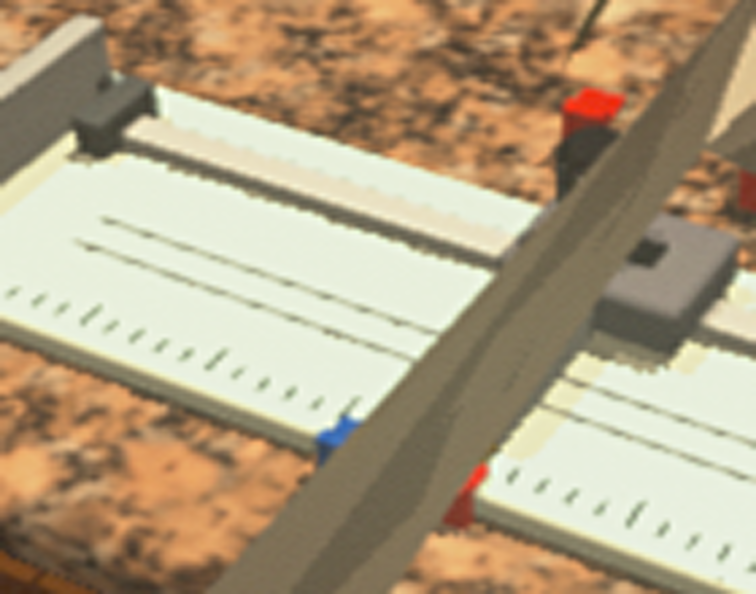

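View pics/c8.png

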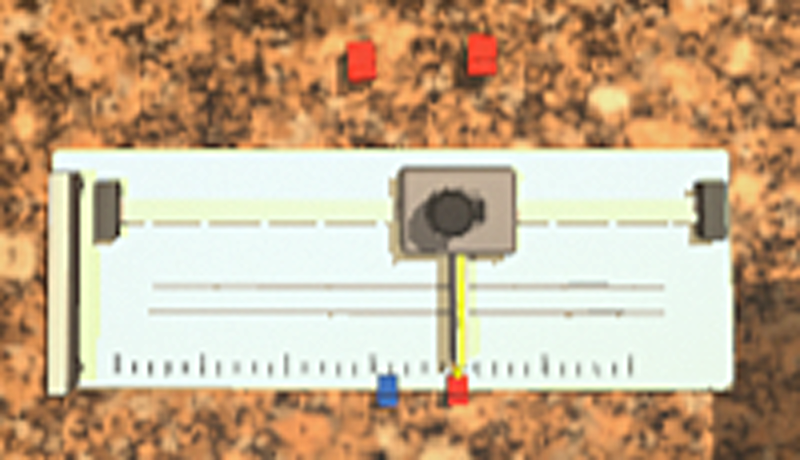

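```bash
python3 - <<'E'
from h import *
t=load('top'); 
for n,a in (('ptr',(458.5,373,.021)),('clip',(457,390,.023)),('knob',(450,212,.098))): print(n,plane(t,255+a[0]/4-.4,195+a[1]/4-.4,a[2]))
bot.job_done()
E
```

```text
ptr [0.42781749 0.1344283  0.021     ]
clip [0.41843155 0.13569277 0.023     ]
knob [0.52315232 0.14334207 0.098     ]
the job is handed in; nothing more can be done
```

The stop is set to the red clip, and I've handed the job in. I gripped the knob from above and drew the stop away from the fence until the pointer was about 29 mm past the clip. I then pushed it back towards the fence, let go, and moved the arm clear. The last reading, just before handing in, was 10.65 s.

- **Pointer at the clip:** the last wrist picture, taken after release, showed the pointer level with the clip's middle. The overhead camera put it about 1.3 mm short of the clip, on the side away from the fence. I left it there because one pixel in that view is about 2.3 mm.
- **Knob slack:** the overhead view put the knob about 9 mm nearer the fence than the pointer, where 8 mm is nominal. That fits the slack being taken up towards the fence, and the open part of the knob's slot is on the other side.
- **Scene camera:** the arm partly blocked this view in the last check, so it confirmed nothing about the pointer.
- **Other things:** I did not go near the corn or the loose red pieces. The loose red pieces had not moved in the last overhead view. I did not measure the corn again after the job.

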